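# Tip the tall carton onto the bench scale

## Task

The taller of the two cardboard cartons has to be weighed lying down: it stands upright on the bench with its foot against the front edge of the low bench scale and is too wide to grip. Push high against the face opposite the scale so that it tips over that edge and comes to lie flat on the weighing platform, squarely, with its top end pointing away from that front edge. Leave the shorter carton standing where it is.

Things in the scene. Friction and masses are not known exactly. Their poses are not given: they have to be found in the camera images.
- tall_carton: Taller closed brown box, 85 (x) x 90 (y) x 140 (z) mm, 0.3 to 0.6 kg, loose. Origin: centre of underside; z to its taped top, x over the scale, whose edge is 2 mm off its far face. Pushed along +x at 90 to 125 mm height it turns over that edge (under 12 N); up to 40 deg it may stay leaning, after 65 to 85 mm of push rising 30 mm it falls onto the platform (upper face then 101 mm up).
- tall_carton_center (a point): Centre of the taller carton's volume (70 mm above its underside when it stands).
- tall_carton_top (a point): Centre of the taller carton's top end (140 mm above its underside along its z).
- short_carton: The shorter cardboard carton, same brown board and same footprint, 85 (x) x 90 (y) x 85 (z) mm, loose; origin at the centre of its underside. It stands in front of the other half of the scale with a gap of about 46 mm to the taller one. To be left alone.
- scale: Low bench scale, fixed, grey with a flat steel platform. Origin: middle of its front edge (the one the cartons stand at) at bench level, turned up to 40 deg either way; x back across the platform, y along the edge to the left, z up. Platform x 0 to 130 mm, y -130 to 130, its top 16 mm above the bench. A small display window sits in the middle of the front edge.

How it is judged:
By the outcome, as a careful person would: the job done as asked, in the order asked, and still so for the second after the job is handed in, with the robot touching nothing.
It also fails if it takes over 32 s, if anything falls off the work surface, if the arm or the gripper's body presses on something with over 40 N, if the wrist force passes 120 N, or if a joint passes its speed limit or range.

## Robot

A 6-joint arm with a two-finger parallel gripper is mounted at the origin on a cart in front of the work surface, level with it; the furniture and walls round the work are solid. World frame = base frame: x ahead of the robot, y to its left, z up, the work surface at z = 0. Lengths are in m, angles in rad, forces in N, time in s.
With the tool pointing down it reaches from about 0.325 to 0.85 m from the base axis. Payload 15.5 kg.
Tool frame: the origin (TCP) lies at the very end of the fingers, on their centre line; the grasp point (between the pads) lies arm.pinch_z behind it (arm.pinch_z is the distance from the TCP to the grasp point, in m); z points along the fingers, y is the line along which they close (so a half turn about z gives the same grasp; the last joint's range is limited). The gripper opens to 91 mm and grips with 3 to 60 N. Pads are 32 mm wide; open, the fingers measure 118 mm over their backs; the gripper's body (76 mm by 178 mm) begins 60 mm behind the grasp point.
Start: joints at [1.022, 0.494, 1.345, -0, 1.302, -0.096], TCP at [0.273, 0.562, 0.214] pointing down, gripper open.
Joint ranges: [-2.91, 2.91], [-0.82, 2.16], [0.22, 2.67], [-1.22, 4.37], [0.12, 2.79], [-3.08, 3.08]. Speed limits (rad/s): [1.89, 1.89, 2.57, 3.01, 3.01, 3.01].

## Interface

Orientations are given as a unit quaternion [w, x, y, z].
In Python, from workcell import arm, cams, order gives the robot as it stands.
- The arm moves only by the tool carry_out, never from a script. Its argument "moves" is a list that holds one entry, the list of rows, each a list of 7 numbers: the shift along the world's x, y, z in m, then the turn, a rotation vector about the world's x, y, z in rad, then the finger opening in m, from 0 to 0.0912. In form: [[[x, y, z, rx, ry, rz, claw], ...]]. A call has 1 to 8 rows; each row shifts and turns the commanded pose from where the row before left it; what a row does not reach is not made up. A row lasts 1/10 s, in which the tool goes at most 50 mm and 8.59 degrees, less where a joint would pass 70% of its speed; a pose out of reach is approached as far as the arm can. A call is refused whole if a number of a shift passes 0.05 or a number of a turn 0.15, either way. A call with a gripper value outside its range is refused whole. The fingers move at their own pace and stop on an object; "force" is the grip in N (left out, the last holds). Time passes only in rows, so rows that do not move let the fingers close. It gives the time, the measured TCP pose, the force, the opening and the grip force at its end, in the units of the state.
- arm.get_obs(): the state, without advancing time (a new reading comes with each control period).
- cams.camera(name): name is "scene" or "top"; returns (picture, depth): 400x640x3 uint8, red, green, blue; 400x640 float32, m along the optical axis (not along the pixel's ray), 0 where there is no reading.
- cams.camera_params(name): a dict with "K" (3x3 intrinsics, pixels), "world_to_cam" (4x4, takes a point from world to camera coordinates). Camera axes: x right, y down, z forward; pixel columns grow to the right and rows downward; lengths in m; the calibration is good to about 2 mm. A picture is of the moment at which its call begins. camera_params takes no time and is no camera call.
- order.hand_in(): hands the job in; it is judged then, once.
The state is a dict: "time_s": time; "qpos": joint angles; "dq": joint speeds; "joint_torque": joint torques, N m; "tcp_pos": TCP position; "tcp_rot": TCP orientation; "ft_force": force on the tool from outside, world axes, zero at the start; "moment": the same for the moment, N m; "opening": finger opening in m; "grip_force": force on a finger pad.
Only numpy, scipy, OpenCV 4.12 (cv2) and the standard library are available. Lean on these libraries where they do the work, as an engineer would, in place of code of your own. Each camera call takes 0.05 s, during which the arm holds its last target. There are 200 camera calls.

## Working session

There is one attempt and no reset: what is moved stays moved. The work goes in short steps, Python scripts to look and compute and a tool call to move; the robot and the scene stay as the last step left them, time stands still between calls to the robot, and variables do not carry over. Pictures are saved under pics/ and viewed, at most 10 in all, crops included, and the job is handed in when it is done.

Besides the shell and the picture viewer there is one more tool, called as name(argument=value, ...), one argument or row to a line, values as JSON. carry_out: Moves the arm, as the interface text tells. Its arguments: {"type":"object","properties":{"moves":{"type":"array","items":{"type":"array","items":{"type":"array","items":{"type":"number"}}}},"force":{"type":"number"}},"required":["moves"]}

```bash
mkdir -p pics
cat > h.py <<'E'
import numpy as np, cv2
from workcell import arm, cams, order
def cloud(n):
    im,d=cams.camera(n); p=cams.camera_params(n); K=p["K"]; T=np.linalg.inv(p["world_to_cam"])
    v,u=np.mgrid[:400,:640]
    c=np.stack([(u-K[0,2])/K[0,0]*d,(v-K[1,2])/K[1,1]*d,d],-1)
    w=c@T[:3,:3].T+T[:3,3]; w[d==0]=np.nan
    return im,w
E
python3 - <<'E'
from h import *
for n in("scene","top"):
    im,w=cloud(n); np.save(n,w); cv2.imwrite(f"pics/{n}0.png",im[...,::-1])
o=arm.get_obs(); print(o, arm.pinch_z)
E
```

```text
{'time_s': 0.1, 'qpos': array([ 1.02246413e+00,  4.94134245e-01,  1.34607453e+00, -1.11221582e-05,
        1.30255197e+00, -9.55331483e-02]), 'dq': array([-1.24935626e-03, -1.19831351e-03, -2.22870038e-03,  1.36573965e-04,
        2.15013785e-04,  9.35711728e-08]), 'joint_torque': array([ 1.27321546e-03, -8.80253291e+01, -3.82549560e+01,  7.08092283e-02,
        4.82862862e-02, -4.45469368e-05]), 'tcp_pos': array([0.27325543, 0.56169368, 0.21338789]), 'tcp_rot': array([-1.79707603e-04,  2.24468911e-01,  9.74481076e-01, -5.55740500e-04]), 'ft_force': array([ 0.51832877, -0.69899293, -0.01046726]), 'moment': array([-0.01539754,  0.03415673,  0.02907676]), 'grip_force': 0.0, 'opening': 0.09128003623416159} 0.0188
```

View pics/scene0.png

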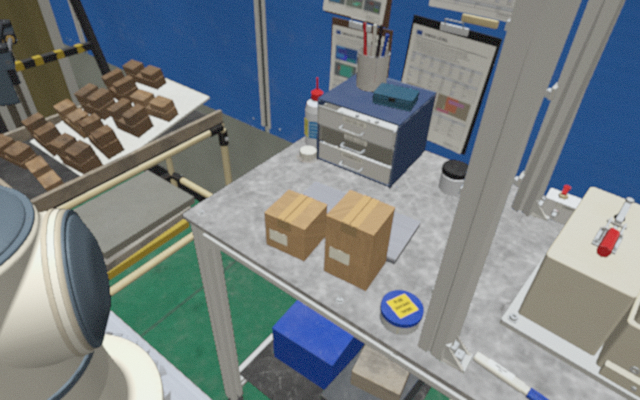

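View pics/top0.png

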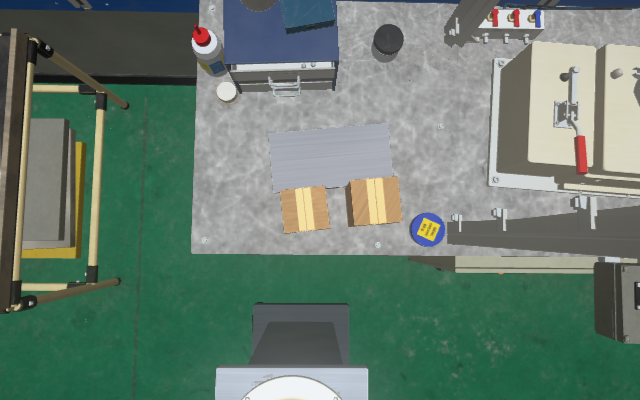

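Run:
```python
from h import *
for n in("scene","top"):
    w=np.load(n+".npy"); z=w[...,2]
    for nm,lo,hi in(("tall",.134,.147),("short",.079,.091),("plat",.011,.021)):
        m=(z>lo)&(z<hi)&(w[...,0]>.2)&(w[...,0]<1)
        k,l,s,c=cv2.connectedComponentsWithStats(m.astype(np.uint8))
        for i in np.argsort(-s[1:,4])[:3]+1:
            if s[i,4]<150: continue
            P=w[l==i]; r=cv2.minAreaRect(P[:,:2].astype(np.float32)*1000)
            print(n,nm,s[i],np.round(np.median(P[:,2]),4),[np.round(a,1) for a in r],cv2.boxPoints(r).round().tolist())
```

```text
scene tall [ 326  190   69   48 1856] 0.1408 [array([ 490.8, -156.4]), array([87.4, 90.8]), np.float64(5.4)] [[443.0, -115.0], [452.0, -206.0], [539.0, -197.0], [530.0, -107.0]]
scene tall [541 257  93  50 688] 0.1407 [array([ 562.4, -497.1]), array([123.4,   8. ]), np.float64(85.7)] [[554.0, -558.0], [562.0, -559.0], [571.0, -436.0], [563.0, -435.0]]
scene tall [317 102 117  39 579] 0.1401 [array([787.7, -31.7]), array([141.5, 290.3]), np.float64(49.1)] [[632.0, 10.0], [851.0, -180.0], [944.0, -73.0], [724.0, 117.0]]
scene short [ 264  189   63   43 1514] 0.0858 [array([477.6, -23.8]), array([88.5, 91.3]), np.float64(7.0)] [[428.0, 16.0], [439.0, -74.0], [527.0, -64.0], [516.0, 27.0]]
scene short [529 281  86  50 541] 0.0849 [array([ 562.2, -497.2]), array([123. ,   6.7]), np.float64(86.0)] [[555.0, -558.0], [561.0, -559.0], [570.0, -436.0], [563.0, -436.0]]
scene short [317 122 113  39 486] 0.0848 [array([790.5, -27.6]), array([144.5, 286.7]), np.float64(46.8)] [[637.0, 18.0], [846.0, -178.0], [944.0, -73.0], [735.0, 123.0]]
scene plat [ 501  254  139  146 2571] 0.0133 [array([ 584
[... 1165 characters left out ...]
, 25.0]]
top short [509  56  60 117 354] 0.0845 [array([ 656.5, -455.9]), array([257.6, 102.6]), np.float64(22.8)] [[518.0, -459.0], [558.0, -553.0], [795.0, -453.0], [755.0, -359.0]]
top plat [ 268  123  125   70 6813] 0.0162 [array([594.1, -78.1]), array([131. , 260.1]), np.float64(5.8)] [[516.0, 45.0], [542.0, -214.0], [672.0, -201.0], [646.0, 58.0]]
top plat [ 487   57  144  141 1829] 0.0131 [array([ 669.5, -585. ]), array([314.4, 289.6]), np.float64(85.7)] [[513.0, -731.0], [802.0, -753.0], [826.0, -439.0], [537.0, -417.0]]
top plat [216  82  21  20 247] 0.0192 [array([734.8, 148.7]), array([42.1, 42.2]), np.float64(37.7)] [[705.0, 153.0], [731.0, 119.0], [764.0, 145.0], [739.0, 178.0]]
```

The scene picture shows the tall carton at (360,240), the short one at (296,225) and the grey scale behind them. The top picture shows the tall carton at (375,201) and the platform at (330,157). There is a post to the right of the tall carton, so I'm checking the clearance there.

Run:
```python
from h import *
P=np.concatenate([np.load(n+".npy").reshape(-1,3) for n in("scene","top")])
P=P[np.isfinite(P[:,0])]
for lo in np.arange(.02,1.2,.1):
    q=P[(P[:,0]>.25)&(P[:,0]<.72)&(P[:,1]<-.215)&(P[:,1]>-.6)&(P[:,2]>lo)&(P[:,2]<lo+.1)]
    if len(q)>5: print(round(lo,2),len(q),np.percentile(q,[1,99],axis=0).round(3).tolist())
```

```text
0.02 13363 [[0.409, -0.597, 0.021], [0.706, -0.254, 0.119]]
0.12 18167 [[0.409, -0.597, 0.121], [0.717, -0.331, 0.218]]
0.22 4380 [[0.408, -0.503, 0.22], [0.584, -0.319, 0.319]]
0.32 5248 [[0.408, -0.375, 0.321], [0.455, -0.33, 0.419]]
0.42 8860 [[0.407, -0.377, 0.421], [0.468, -0.318, 0.519]]
0.52 2501 [[0.408, -0.378, 0.52], [0.457, -0.33, 0.564]]
```

carry_out(
  moves=[
    [[0.007,-0.0363,0,0,0,0.0277,0.04],[0.007,-0.0363,0,0,0,0.0277,0.04],[0.007,-0.0363,0,0,0,0.0277,0.04],[0.007,-0.0363,0,0,0,0.0277,0.04],[0.007,-0.0363,0,0,0,0.0277,0.04],[0.007,-0.0363,0,0,0,0.0277,0.04],[0.007,-0.0363,0,0,0,0.0277,0.04],[0.007,-0.0363,0,0,0,0.0277,0.04]],
  ],
)

```text
time_s: 0.9
tcp_pos: [0.3293, 0.2702, 0.2138]
tcp_rot: [-0.0, 0.115, 0.993, -0.0]
ft_force: [0.3, -1.1, 0.1]
opening: 0.0398
grip_force: 0.0
```

carry_out(
  moves=[
    [[0.007,-0.0363,0,0,0,0.0277,0.04],[0.007,-0.0363,0,0,0,0.0277,0.04],[0.007,-0.0363,0,0,0,0.0277,0.04],[0.007,-0.0363,0,0,0,0.0277,0.04],[0.007,-0.0363,0,0,0,0.0277,0.04],[0.007,-0.0363,0,0,0,0.0277,0.04],[0.007,-0.0363,0,0,0,0.0277,0.04],[0.007,-0.0363,0,0,0,0.0277,0.04]],
  ],
)

```text
time_s: 1.7
tcp_pos: [0.3853, -0.0203, 0.2139]
tcp_rot: [-0.0, 0.004, 1.0, 0.0]
ft_force: [0.5, -0.1, -0.8]
opening: 0.04
grip_force: 0.0
```

carry_out(
  moves=[
    [[0.007,-0.0363,0,0,0,0.0277,0.04],[0.007,-0.0363,0,0,0,0.0277,0.04],[0.007,-0.0363,0,0,0,0.0277,0.04],[0.007,-0.0363,0,0,0,0.0277,0.04],[0,0,-0.035,0,0,0,0.04],[0,0,-0.035,0,0,0,0.04],[0,0,-0.035,0,0,0,0.04],[0,0,0,0,0,0,0.04]],
  ],
)

```text
time_s: 2.5
tcp_pos: [0.4112, -0.1629, 0.1059]
tcp_rot: [-0.003, -0.05, 0.999, 0.002]
ft_force: [-0.2, -0.4, -0.9]
opening: 0.0402
grip_force: 0.0
```

Run:
```python
from h import *
im,w=cloud("scene"); cv2.imwrite("pics/s1.png",cv2.resize(im[120:320,200:500,::-1],None,fx=2,fy=2))
o=arm.get_obs();print(o["tcp_pos"],o["tcp_rot"],o["ft_force"])
from scipy.spatial.transform import Rotation as R
q=o["tcp_rot"]; print(R.from_quat([*q[1:],q[0]]).as_matrix().round(3))
```

```text
[ 0.41223823 -0.16336827  0.10794722] [-0.0018352  -0.05052828  0.99872029  0.00114574] [ 0.51583881 -0.42625552  1.18789225]
[[-0.995 -0.101 -0.004]
 [-0.101  0.995  0.002]
 [ 0.004  0.002 -1.   ]]
```

View pics/s1.png

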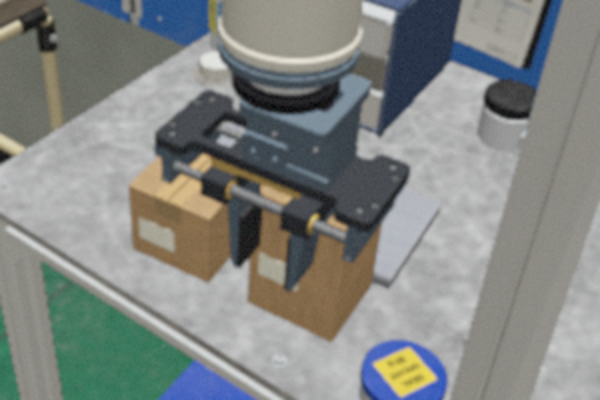

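The picture shows both fingers at (240,240) and (300,260), centred in front of the tall carton's near face. Next I push, rising as the carton turns.

carry_out(
  moves=[
    [[0.01,0.001,0,0,0,0,0.04],[0.008,0.0008,0,0,0,0,0.04],[0.006,0.0006,0,0,0,0,0.04],[0.006,0.0006,0.003,0,0,0,0.04],[0.006,0.0006,0.0035,0,0,0,0.04],[0.006,0.0006,0.0035,0,0,0,0.04],[0.006,0.0006,0.0035,0,0,0,0.04],[0,0,0,0,0,0,0.04]],
  ],
)

```text
time_s: 3.35
tcp_pos: [0.4627, -0.1593, 0.123]
tcp_rot: [0.001, -0.051, 0.999, -0.0]
ft_force: [-1.8, -0.1, 3.1]
opening: 0.0403
grip_force: 1.2
```

Run:
```python
from h import *
im,w=cloud("scene"); cv2.imwrite("pics/s2.png",cv2.resize(im[120:320,200:500,::-1],None,fx=2,fy=2))
o=arm.get_obs();print(o["tcp_pos"],o["tcp_rot"],o["ft_force"])
```

```text
[ 0.46201167 -0.15920561  0.12267966] [ 4.24237146e-04 -5.06907331e-02  9.98714296e-01 -1.54377175e-04] [-0.53132099  0.71933033  0.55056927]
```

View pics/s2.png

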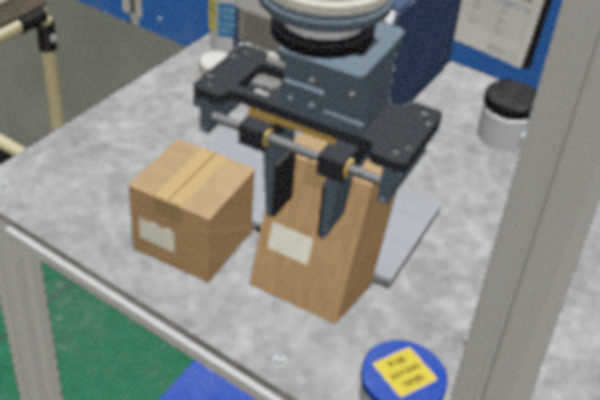

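The carton is tilting squarely, about 15°, with its label at (290,242). I'll keep pushing.

carry_out(
  moves=[
    [[0.007,0.0007,0.0025,0,0,0,0.04],[0.007,0.0007,0.0025,0,0,0,0.04],[0.007,0.0007,0.002,0,0,0,0.04],[0.007,0.0007,0.002,0,0,0,0.04],[0.007,0.0007,0.002,0,0,0,0.04],[0.007,0.0007,0.002,0,0,0,0.04],[0.006,0.0006,0.001,0,0,0,0.04],[0,0,0,0,0,0,0.04]],
  ],
)

```text
time_s: 4.2
tcp_pos: [0.5104, -0.1544, 0.1365]
tcp_rot: [0.0, -0.051, 0.999, -0.0]
ft_force: [-0.0, 0.2, -0.2]
opening: 0.0399
grip_force: 0.0
```

Run:
```python
from h import *
im,w=cloud("scene"); cv2.imwrite("pics/s3.png",cv2.resize(im[120:320,200:500,::-1],None,fx=2,fy=2))
o=arm.get_obs();print(o["tcp_pos"],o["tcp_rot"],o["ft_force"])
```

```text
[ 0.5097109  -0.1543163   0.13634932] [ 2.80814502e-05 -5.07277793e-02  9.98712517e-01 -1.14505798e-05] [ 0.29123315  0.76607827 -0.29895516]
```

View pics/s3.png

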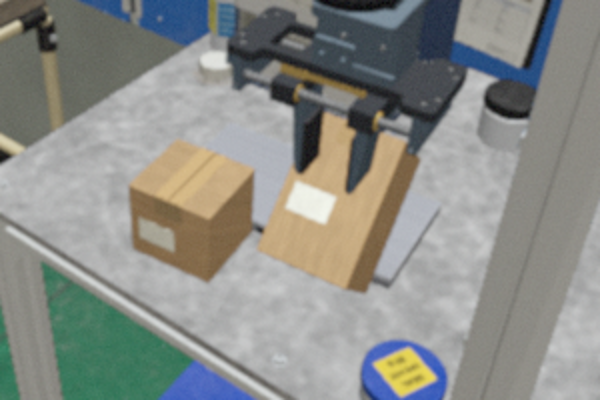

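The carton is now at about 35–40°, square and still leaning. A little more push should drop it.

carry_out(
  moves=[
    [[0.006,0.0006,0.001,0,0,0,0.04],[0.006,0.0006,0.001,0,0,0,0.04],[0.006,0.0006,0,0,0,0,0.04],[0,0,0,0,0,0,0.04],[0,0,0,0,0,0,0.04]],
  ],
)

```text
time_s: 4.75
tcp_pos: [0.5274, -0.1525, 0.1383]
tcp_rot: [-0.0, -0.051, 0.999, 0.0]
ft_force: [-0.1, -0.3, -0.2]
opening: 0.0398
grip_force: 0.0
```

Run:
```python
from h import *
im,w=cloud("scene"); cv2.imwrite("pics/s4.png",cv2.resize(im[120:320,200:500,::-1],None,fx=2,fy=2))
o=arm.get_obs();print(o["tcp_pos"],o["tcp_rot"],o["ft_force"])
```

```text
[ 0.52728001 -0.15248625  0.13830922] [-1.55115300e-04 -5.06694799e-02  9.98715464e-01  4.57013327e-05] [-0.18415039 -0.23045875 -0.04559495]
```

View pics/s4.png

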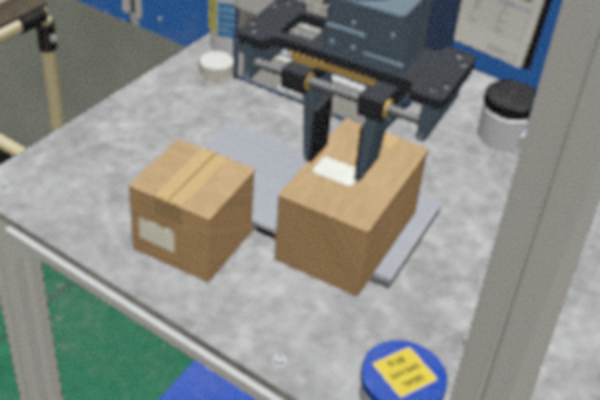

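It has fallen onto the platform, with its upper face around (350,185). I'm lifting clear, then measuring.

carry_out(
  moves=[
    [[0,0,0.03,0,0,0,0.04],[0,0,0.03,0,0,0,0.04],[-0.01,0.03,0.02,0,0,0,0.04],[-0.01,0.04,0,0,0,0,0.04],[-0.01,0.04,0,0,0,0,0.04],[-0.01,0.04,0,0,0,0,0.04],[-0.01,0.04,0,0,0,0,0.04],[-0.01,0.04,0,0,0,0,0.04]],
  ],
)

```text
time_s: 5.6
tcp_pos: [0.4665, 0.0788, 0.2185]
tcp_rot: [0.0, -0.05, 0.999, 0.0]
ft_force: [-0.2, 0.7, -0.1]
opening: 0.0401
grip_force: 0.0
```

carry_out(
  moves=[
    [[-0.01,0.04,0,0,0,0,0.04],[-0.01,0.04,0,0,0,0,0.04],[-0.01,0.04,0,0,0,0,0.04],[-0.01,0.04,0,0,0,0,0.04],[-0.01,0.04,0,0,0,0,0.04],[-0.01,0.04,0,0,0,0,0.04],[0,0,0,0,0,0,0.04],[0,0,0,0,0,0,0.04]],
  ],
)

```text
time_s: 6.4
tcp_pos: [0.4069, 0.3178, 0.2182]
tcp_rot: [-0.0, -0.052, 0.999, -0.0]
ft_force: [0.4, -0.2, 0.1]
opening: 0.0399
grip_force: 0.0
```

Run:
```python
from h import *
im,w=cloud("top"); cv2.imwrite("pics/t5.png",im[...,::-1]); z=w[...,2]
for nm,lo,hi in(("lying",.095,.107),("short",.079,.091)):
    m=(z>lo)&(z<hi)&(w[...,0]>.4)&(w[...,0]<.72)&(w[...,1]>-.24)&(w[...,1]<.08)
    k,l,s,c=cv2.connectedComponentsWithStats(m.astype(np.uint8)); i=1+np.argmax(s[1:,4])
    P=w[l==i]; r=cv2.minAreaRect(P[:,:2].astype(np.float32)*1000)
    print(nm,s[i,4],np.median(P[:,2]),np.percentile(P[:,2],[2,98]),r,cv2.boxPoints(r).round().tolist())
```

```text
lying 3257 0.10121616933325561 [0.0980165 0.1041491] ((567.2871704101562, -150.20579528808594), (140.3887176513672, 90.58111572265625), 5.778284072875977) [[493.0, -112.0], [502.0, -202.0], [642.0, -188.0], [633.0, -98.0]]
short 1972 0.08538597653302843 [0.0823372  0.08845004] ((478.72552490234375, -24.200424194335938), (85.73233032226562, 90.04611206054688), 6.7805891036987305) [[431.0, 15.0], [441.0, -74.0], [527.0, -64.0], [516.0, 26.0]]
```

View pics/t5.png

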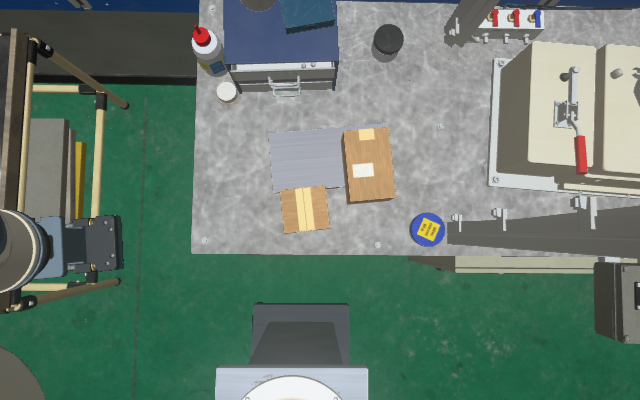

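The top view shows the carton flat (upper face at 101 mm) and square (5.8°, same as the scale), with its top end (taped) pointing away. The short carton hasn't moved. The foot overhangs the front edge by about 38 mm, though, so I'll slide the carton about 20 mm further onto the platform with a low, square push.

carry_out(
  moves=[
    [[0.0042,-0.0368,0,0,0,0,0.04],[0.0042,-0.0368,0,0,0,0,0.04],[0.0042,-0.0368,0,0,0,0,0.04],[0.0042,-0.0368,0,0,0,0,0.04],[0.0042,-0.0368,0,0,0,0,0.04],[0.0042,-0.0368,0,0,0,0,0.04],[0.0042,-0.0368,0,0,0,0,0.04],[0.0042,-0.0368,0,0,0,0,0.04]],
  ],
)

```text
time_s: 7.25
tcp_pos: [0.4405, 0.0203, 0.2186]
tcp_rot: [0.0, -0.05, 0.999, -0.0]
ft_force: [-0.6, 0.2, -0.7]
opening: 0.0402
grip_force: 0.0
```

carry_out(
  moves=[
    [[0.0042,-0.0368,0,0,0,0,0.04],[0.0042,-0.0368,0,0,0,0,0.04],[0.0042,-0.0368,0,0,0,0,0.04],[0.0042,-0.0368,0,0,0,0,0.04],[0.0042,-0.0368,0,0,0,0,0.04],[0,0,-0.03,0,0,0,0.04],[0,0,-0.03,0,0,0,0.04],[0,0,0,0,0,0,0.04]],
  ],
)

```text
time_s: 8.05
tcp_pos: [0.4593, -0.1614, 0.1558]
tcp_rot: [-0.003, -0.049, 0.999, 0.001]
ft_force: [-0.1, 0.3, 1.1]
opening: 0.0403
grip_force: 0.0
```

carry_out(
  moves=[
    [[0,0,-0.03,0,0,0,0.04],[0,0,-0.03,0,0,0,0.04],[0,0,-0.025,0,0,0,0.04],[0,0,-0.01,0,0,0,0.04],[0,0,0,0,0,0,0.04],[0,0,0,0,0,0,0.04]],
  ],
)

```text
time_s: 8.65
tcp_pos: [0.4625, -0.1615, 0.0647]
tcp_rot: [0.001, -0.05, 0.999, -0.0]
ft_force: [-0.5, -0.4, -0.4]
opening: 0.0402
grip_force: 0.0
```

Now a slow push of 39 mm (about 19 mm of it free travel), then back off.

carry_out(
  moves=[
    [[0.007,0.0007,0,0,0,0,0.04],[0.007,0.0007,0,0,0,0,0.04],[0.005,0.0005,0,0,0,0,0.04],[0.004,0.0004,0,0,0,0,0.04],[0.004,0.0004,0,0,0,0,0.04],[0.004,0.0004,0,0,0,0,0.04],[0.004,0.0004,0,0,0,0,0.04],[0.004,0.0004,0,0,0,0,0.04]],
  ],
)

```text
time_s: 9.45
tcp_pos: [0.5012, -0.157, 0.0634]
tcp_rot: [-0.0, -0.051, 0.999, 0.0]
ft_force: [-3.2, 0.4, 1.7]
opening: 0.0398
grip_force: 1.7
```

carry_out(
  moves=[
    [[0,0,0,0,0,0,0.04],[-0.015,-0.0015,0,0,0,0,0.04],[-0.025,-0.0025,0,0,0,0,0.04],[0,0,0.04,0,0,0,0.04],[0,0,0.04,0,0,0,0.04],[0,0,0.04,0,0,0,0.04],[0,0,0.04,0,0,0,0.04],[-0.004,0.0368,0,0,0,0,0.04]],
  ],
)

```text
time_s: 10.25
tcp_pos: [0.4606, -0.1275, 0.2283]
tcp_rot: [0.005, -0.049, 0.999, -0.002]
ft_force: [1.3, 0.1, -1.5]
opening: 0.0403
grip_force: 0.0
```

carry_out(
  moves=[
    [[-0.004,0.0368,0,0,0,0,0.04],[-0.004,0.0368,0,0,0,0,0.04],[-0.004,0.0368,0,0,0,0,0.04],[-0.004,0.0368,0,0,0,0,0.04],[-0.004,0.0368,0,0,0,0,0.04],[-0.004,0.0368,0,0,0,0,0.04],[-0.004,0.0368,0,0,0,0,0.04],[-0.004,0.0368,0,0,0,0,0.04]],
  ],
)

```text
time_s: 11.05
tcp_pos: [0.4249, 0.1718, 0.2236]
tcp_rot: [0.0, -0.051, 0.999, 0.0]
ft_force: [0.5, -0.8, -1.0]
opening: 0.0398
grip_force: 0.0
```

Run:
```python
from h import *
im,w=cloud("top"); cv2.imwrite("pics/t6.png",im[...,::-1]); z=w[...,2]
for nm,lo,hi in(("lying",.095,.107),("short",.079,.091)):
    m=(z>lo)&(z<hi)&(w[...,0]>.4)&(w[...,0]<.72)&(w[...,1]>-.24)&(w[...,1]<.08)
    k,l,s,c=cv2.connectedComponentsWithStats(m.astype(np.uint8)); i=1+np.argmax(s[1:,4])
    P=w[l==i]; r=cv2.minAreaRect(P[:,:2].astype(np.float32)*1000)
    print(nm,s[i,4],np.median(P[:,2]),np.percentile(P[:,2],[2,98]),r,cv2.boxPoints(r).round().tolist())
```

```text
lying 3245 0.10125708881801487 [0.09810385 0.10405971] ((589.1219482421875, -147.57183837890625), (140.19517517089844, 90.35205841064453), 5.736222743988037) [[515.0, -110.0], [524.0, -200.0], [663.0, -186.0], [654.0, -96.0]]
short 1972 0.08533888011358742 [0.08214757 0.08827983] ((478.59283447265625, -24.191978454589844), (85.50289154052734, 90.02249908447266), 6.688126564025879) [[431.0, 16.0], [441.0, -74.0], [526.0, -64.0], [516.0, 25.0]]
```

View pics/t6.png

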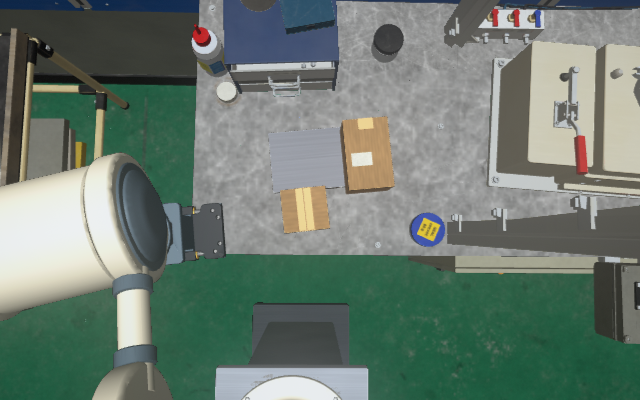

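The carton at (367,155) lies flat and square on the platform, and the short one at (305,208) is untouched. The arm is clear, so I'm handing in.

```bash
python3 -c "
from workcell import order; print(order.hand_in())"
```

```text
the job is handed in; nothing more can be done
None
```

The tall carton lies flat and square on the scale platform with its top end pointing away from the front edge (foot overhanging that edge by about 16 mm), the short carton was not moved, and the job is handed in.

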